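Spin-test two handwheel bearings and reject the binding one

TASK

Two look-alike handwheel stands are on the worktop; one wheel runs freely on its bearing and the other binds. First, with both stands where they are, push each wheel round by its upright finger peg, through about a quarter turn, and see whether it coasts on or stops dead. Then put the stand whose wheel binds upright into the grey tray, and leave the free-running one standing where it is.

Things in the scene. Friction and masses are not known exactly. Their poses are not given: they have to be found in the camera images.
- stand_1: loose handwheel stand, 0.5 kg: grey base flange 90 mm across; on it an aluminium disc wheel 100 mm across, top face 34 mm above the worktop; through its centre a fixed steel stud 24 mm across, its top 80 mm above the worktop (grip the stand here, from above). Origin: centre of the base's underside, z up. It looks just like stand_2; only a spin shows which one binds
- stand_2: the other handwheel stand, same shape, sizes and origin as stand_1
- wheel_1 (a joint): angle of stand_1's wheel about its stud, rad, no stops, counts past full turns, anticlockwise from above is +; starts within 0.15 of 0. A black upright peg, 13 mm across, top 65 mm above the worktop, sits on the wheel 40 mm from its axis, along the stand's +x at angle 0. Push the peg either way round. A free wheel coasts a second or more; a binding one needs 0.6 N and stops at once
- wheel_2 (a joint): angle of stand_2's wheel, same meaning and same peg as wheel_1
- tray: fixed open grey tray, 170 x 170 mm outside, walls 5 mm thick and 28 mm high, floor 5 mm thick. Origin: centre of its underside, axes along its sides

How it is judged:
On the way:
1. both wheels have been pushed round to at least 0.6 rad from their zero, either way, while both stands are still within 50 mm of where they stood ((value of joint wheel_1 above 0.6 rad or value of joint wheel_1 below -0.6 rad) and (value of joint wheel_2 above 0.6 rad or value of joint wheel_2 below -0.6 rad) and distance of each of stand_1, stand_2 from where it was at the start of the episode below 0.05 m), for 0.1 s.
At the end, for the whole second after the job is handed in: The stand whose wheel binds stands upright (within 8 degrees) and at rest on the tray's floor, its centre within 50 mm of the tray's; the free-running stand is upright, at rest, within 50 mm of where it stood (horizontal distance between stand_2 and tray below 0.05 m and z of stand_2 in the frame of tray below 0.012 m and angle between each of stand_2, stand_1's own z axis and vertical below 0.15 rad and linear speed of each of stand_2, stand_1 below 0.02 m/s and distance of stand_1 from where it was at the start of the episode below 0.05 m); the robot touches nothing.
It fails at once if the free-running stand is moved more than 50 mm or tipped over (distance of stand_1 from where it was at the start of the episode above 0.05 m or angle between stand_1's own z axis and vertical above 0.5 rad).
It fails at once if the binding stand is tipped over (angle between stand_2's own z axis and vertical above 0.8 rad).
It also fails if it takes over 58 s, if anything falls off the work surface, if the arm or the gripper's body presses on something with over 40 N, if the wrist force passes 120 N, or if a joint passes its speed limit or range.

ROBOT

A 6-joint arm with a two-finger parallel gripper is mounted at the origin on a cart in front of the work surface, level with it; the furniture and walls round the work are solid. World frame = base frame: x ahead of the robot, y to its left, z up, the work surface at z = 0. Lengths are in m, angles in rad, forces in N, time in s.
With the tool pointing down it reaches from about 0.225 to 0.875 m from the base axis. Payload 3.4 kg.
Tool frame: the origin (TCP) lies at the very end of the fingers, on their centre line; the grasp point (between the pads) lies 19 mm behind it; z points along the fingers, y is the direction in which the jaws open and shut (so a half turn about z gives the same grasp; the last joint's range is limited). The gripper opens to 85 mm and grips with 20 to 120 N. Pads are 22 mm wide; open, the fingers measure 114 mm over their backs; the gripper's body (76 mm by 85 mm) begins 54 mm behind the grasp point. The pads swing forward as they close: fully open they stand 13 mm farther back than shut.
Start: joints at [1.165, 0.276, 1.505, -0, 1.361, -0.121], TCP at [0.162, 0.552, 0.231] pointing down, gripper open.
Joint ranges: [-2.89, 2.89], [-0.75, 2.08], [0.22, 2.7], [-1.18, 4.32], [0.11, 2.71], [-2.7, 2.7]. Speed limits (rad/s): [2.57, 2.57, 3.14, 3.14, 3.14, 3.14].

INTERFACE

Orientations are given as a unit quaternion [w, x, y, z].
In Python, from rig import manip gives the robot as it stands. The module is installed in compiled form; this text tells all that it offers.
- The arm moves only by the tool carry_out, never from a script. Its argument "moves" is one flat list of numbers, 5 for each row, row after row: the opening in per cent of the stroke, from 0 (shut) to 100 (fully open), then the shift along the world's x, y, z in cm, then the turn about the world's z in rad. A call has exactly 10 rows; each row shifts and turns the commanded pose from where the row before left it; what a row does not reach is not made up. A row lasts 1/10 s, in which the tool goes at most 50 mm and 8.59 degrees, less where a joint would pass 70% of its speed; a pose out of reach is approached as far as the arm can. A call is refused whole if a number of a shift passes 5 or a number of a turn 0.15, either way. A call with a gripper value outside its range is refused whole. The fingers move at their own pace and stop on an object; "squeeze" is the grip in N (left out, the last holds). Time passes only in rows, so rows that do not move let the fingers close, or fill a call up. It gives the time, the measured TCP pose, the force and the opening at its end, in the units of the state.
- manip.get_state(): the state, without advancing time (a new reading comes with each control period).
- manip.get_image(name): name is "scene" or "side" or "wrist"; returns the picture (400x640x3 uint8, red, green, blue); there is no depth.
- manip.camera_info(name): a dict with "fov_y" (degrees; the focal length in pixels is half the picture's height over the tangent of half this angle, whatever the lens; pixels are square), "cx", "cy" (the principal point, pixels), "rvec" (rotation vector, rad) and "tvec" (3), from world to camera coordinates, as OpenCV has them; the wrist camera has in their place "hand_eye" (4x4, takes a point from camera to tool coordinates, whose origin is the TCP and whose axes are the flange's). Camera axes: x right, y down, z forward; pixel columns grow to the right and rows downward; lengths in m; the calibration is good to about 2 mm. A picture is of the moment at which its call begins: read the wrist's pose just before it. camera_info takes no time and is no camera call.
- manip.sign_off(): hands the job in, once; it reports no verdict.
The state is a dict: "clock": time; "qpos": joint angles; "qd": joint speeds; "effort": joint torques, N m; "position": TCP position; "ee_rot": TCP orientation; "contact_force": force on the tool from outside, world axes, zero at the start; "moment": the same for the moment, N m; "width": finger opening in m.
Only numpy, scipy, OpenCV 4.12 (cv2) and the standard library are available. Lean on these libraries where they do the work, as an engineer would, in place of code of your own. Each camera call takes 0.05 s, during which the arm holds its last target. There are 200 camera calls.

## Working session

There is one attempt and no reset: what is moved stays moved. The work goes in short steps, Python scripts to look and compute and a tool call to move; the robot and the scene stay as the last step left them, time stands still between calls to the robot, and variables do not carry over. Pictures are saved under pics/ and viewed, about 8 in all and at most 12, crops included, and the job is handed in when it is done.

Besides the shell and the picture viewer there is one more tool, called after "Emit:" by a JSON object that holds its "method" and its "body", one argument or row to a line. carry_out: Moves the arm, as the interface text tells. Its arguments: {"type":"object","properties":{"moves":{"type":"array","items":{"type":"number"}},"squeeze":{"type":"number"}},"required":["moves"]}

```bash
mkdir -p pics
cat > h.py <<'E'
import cv2,numpy as np
from rig import manip
def cam(n):
    c=manip.camera_info(n); f=200/np.tan(np.radians(c['fov_y'])/2)
    K=np.array([[f,0,c['cx']],[0,f,c['cy']],[0,0,1]])
    return K,cv2.Rodrigues(np.array(c['rvec'],float))[0],np.array(c['tvec'],float).ravel(),c
def ray(n,u,v,z):
    K,R,t,_=cam(n); d=R.T@np.linalg.solve(K,[u,v,1]); o=-R.T@t
    return o+d*(z-o[2])/d[2]
def proj(n,p):
    K,R,t,_=cam(n); q=K@(R@np.array(p,float)+t); return q[:2]/q[2]
def save(n,f):
    im=manip.get_image(n); cv2.imwrite(f'pics/{f}.png',im[:,:,::-1]); return im
E
python3 - <<'E'
from h import *
s=manip.get_state(); print({k:np.round(v,3) for k,v in s.items()})
for n in('scene','side'): save(n,n+'0'); print(manip.camera_info(n))
E
```

```text
{'clock': np.float64(0.0), 'qpos': array([ 1.165,  0.277,  1.506,  0.   ,  1.361, -0.121]), 'qd': array([0.001, 0.002, 0.001, 0.001, 0.001, 0.001]), 'effort': array([-1.0000e-03, -4.1678e+01, -2.4580e+01, -0.0000e+00,  1.1000e-02,
        0.0000e+00]), 'position': array([0.161, 0.551, 0.23 ]), 'ee_rot': array([-0.   ,  0.142,  0.99 , -0.001]), 'contact_force': array([ 0.194, -0.006,  0.545]), 'moment': array([-0.02 ,  0.011, -0.001]), 'width': np.float64(0.085)}
{'fov_y': 50.06538855740765, 'cx': 323.01134684186695, 'cy': 194.0735576827685, 'rvec': array([ 2.01038575, -0.45470859,  0.24907826]), 'tvec': array([-0.45241379,  0.21279145,  0.68052421])}
{'fov_y': 48.711272584119186, 'cx': 317.1480820772614, 'cy': 203.78038427608303, 'rvec': array([ 2.23807633, -0.52948597,  0.22316527]), 'tvec': array([-0.45666518,  0.23692561,  0.92485979])}
```

View pics/scene0.png

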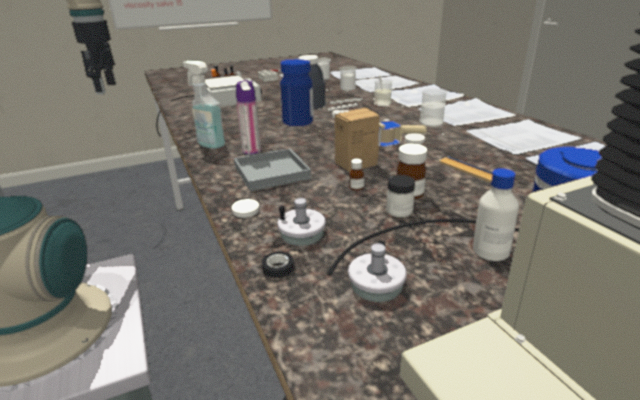

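View pics/side0.png

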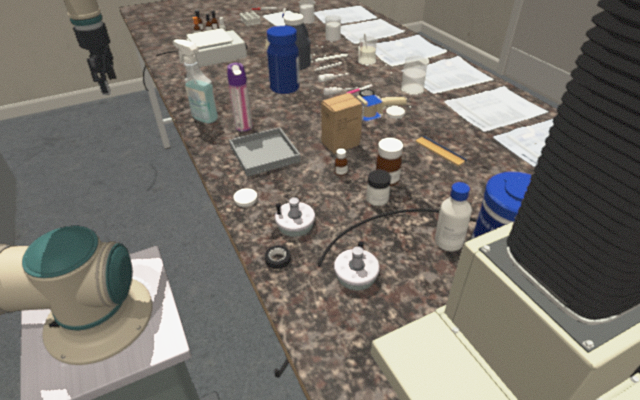

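The two stands are at scene (301,222) and (377,275); the tray is at (271,168). One peg is at (282,213), and the other is nearly hidden behind its stud. I'll zoom in next.

Run:
```python
from h import *
a=cv2.imread('pics/scene0.png');b=cv2.imread('pics/side0.png')
c=lambda im,x,y:cv2.resize(im[y:y+75,x:x+100],None,fx=4,fy=4,interpolation=cv2.INTER_CUBIC)
cv2.imwrite('pics/z0.png',np.vstack([np.hstack([c(a,255,180),c(a,325,232)]),np.hstack([c(b,245,180),c(b,310,230)])]))
for n,l in(('scene',[(301,222),(377,272),(271,168)]),('side',[(295,217),(357,266),(266,150)])):
    for u,v in l: print(n,ray(n,u,v,.034).round(3))
for z in(.028,):
  for n,l in(('scene',[(235,161),(290,151),(310,175),(249,187)]),('side',[(231,150),(284,130),(301,155),(246,172)])):
    for u,v in l: print(n,ray(n,u,v,z).round(3))
```

```text
scene [0.477 0.06  0.034]
scene [ 0.531 -0.152  0.034]
scene [0.51  0.351 0.034]
side [0.478 0.06  0.034]
side [ 0.535 -0.148  0.034]
side [0.521 0.368 0.034]
scene [0.439 0.456 0.028]
scene [0.603 0.455 0.028]
scene [0.589 0.275 0.028]
scene [0.429 0.279 0.028]
side [0.43  0.425 0.028]
side [0.617 0.456 0.028]
side [0.607 0.304 0.028]
side [0.433 0.3   0.028]
```

View pics/z0.png

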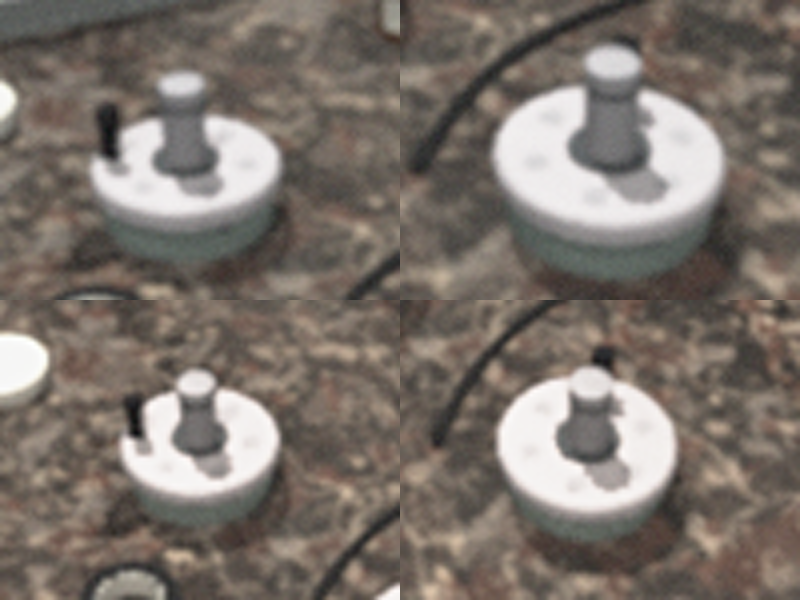

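Run:
```python
from h import *
P=dict(scene=dict(wA=(301.5,221.2),wB=(377.2,270.5),sA=(300.2,199.5),sB=(378.2,246.5),pA=(281.7,206.2),pB=(382,242)),
 side=dict(wA=(295.2,214.6),wB=(356.7,265.6),sA=(294.2,199.5),sB=(357.8,249.2),pA=(278.5,204.2),pB=(360.7,242.5)))
Z=dict(w=.034,s=.08,p=.065)
for k in P['scene']: print(k,*[ray(n,*P[n][k],Z[k[0]]).round(3) for n in P])
a=cv2.imread('pics/scene0.png');b=cv2.imread('pics/side0.png')
c=lambda im,x,y:cv2.resize(im[y:y+60,x:x+90],None,fx=4.4,fy=4.4,interpolation=cv2.INTER_CUBIC)
cv2.imwrite('pics/z1.png',np.hstack([c(a,228,140),c(b,222,122)]))
for n in P:
  for x0 in(.5,.51,.52): print(n,proj(n,(x0,.365,.028)).round(1))
print('cw',manip.camera_info('wrist'))
```

```text
wA [0.479 0.063 0.034] [0.482 0.067 0.034]
wB [ 0.534 -0.148  0.034] [ 0.535 -0.147  0.034]
sA [0.482 0.072 0.08 ] [0.483 0.072 0.08 ]
sB [ 0.537 -0.143  0.08 ] [ 0.538 -0.141  0.08 ]
pA [0.447 0.088 0.065] [0.448 0.089 0.065]
pB [ 0.562 -0.116  0.065] [ 0.562 -0.115  0.065]
scene [266.  168.8]
scene [269.5 168.1]
scene [273.1 167.4]
side [260. 154.]
side [263.1 153.2]
side [266.2 152.3]
cw {'fov_y': 67.18179948990522, 'cx': 321.21611471415787, 'cy': 197.77893651713583, 'hand_eye': array([[-3.88055052e-04, -9.56785448e-01, -2.90794524e-01,
         7.41614958e-02],
       [ 9.99999875e-01, -4.62783300e-04,  1.88206171e-04,
         1.96651284e-04],
       [-3.14647776e-04, -2.90794415e-01,  9.56785509e-01,
        -1.42162463e-01],
       [ 0.00000000e+00,  0.00000000e+00,  0.00000000e+00,
         1.00000000e+00]])}
```

View pics/z1.png

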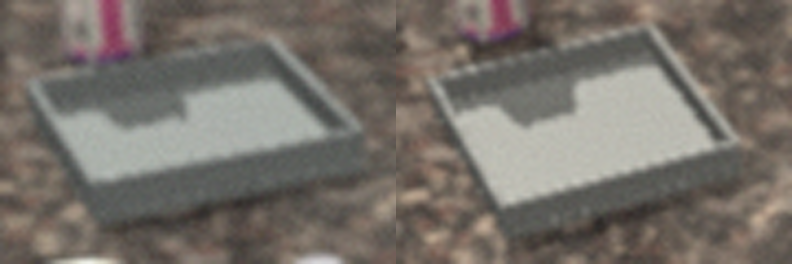

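Run:
```python
from h import *
T=dict(scene=[(234.4,159.3),(289.8,149.1),(310.3,170.2),(249.1,182.5)],side=[(230.2,139.7),(280.2,128.1),(299.7,154.5),(246.8,170.2)])
for n in T:
  q=np.array([ray(n,*p,.028) for p in T[n]]); print(n,q[:,:2].round(3).tolist(),q.mean(0).round(3))
for nm,p in dict(spray=(212,145),purple=(249,151),ring=(277,270),lid=(245,209),brown=(357,187),jar=(400,212),box=(355,167)).items(): print(nm,ray('scene',*p,0).round(3))
for nm,c,a0,s in(('A',(.482,.070),110,10),('B',(.537,-.144),93,-10)):
  an=np.radians(a0+s*np.arange(11)); p=np.array(c)+.046*np.c_[np.cos(an),np.sin(an)]
  print(nm,p[0].round(3),(np.diff(p,axis=0)*100).round(2).tolist())
```

```text
scene [[0.441, 0.469], [0.608, 0.469], [0.602, 0.302], [0.436, 0.304]] [0.522 0.386 0.028]
side [[0.445, 0.481], [0.61, 0.472], [0.604, 0.308], [0.438, 0.307]] [0.524 0.392 0.028]
spray [0.42  0.688 0.   ]
purple [0.513 0.58  0.   ]
ring [ 0.391 -0.027  0.   ]
lid [0.401 0.227 0.   ]
brown [0.691 0.208 0.   ]
jar [0.717 0.051 0.   ]
box [0.747 0.321 0.   ]
A [0.466 0.113] [[-0.73, -0.34], [-0.66, -0.46], [-0.57, -0.57], [-0.46, -0.66], [-0.34, -0.73], [-0.21, -0.77], [-0.07, -0.8], [0.07, -0.8], [0.21, -0.77], [0.34, -0.73]]
B [ 0.535 -0.098] [[0.8, -0.03], [0.78, -0.17], [0.74, -0.3], [0.68, -0.42], [0.6, -0.54], [0.49, -0.63], [0.38, -0.71], [0.25, -0.76], [0.11, -0.79], [-0.03, -0.8]]
```

Emit:
{"method": "carry_out", "body": {
  "moves": [0,2.75,-3.95,-1,0,0,2.75,-3.95,-1,0,0,2.75,-3.95,-1,0,0,2.75,-3.95,-1,0,0,2.75,-3.95,-1,0,0,2.75,-3.95,-1,0,0,2.75,-3.95,-1,0,0,2.75,-3.95,-1,0,0,2.75,-3.95,-1,0,0,2.75,-3.95,-1,0],
  "squeeze": 40
}}

```text
clock: 1.1
position: [0.4371, 0.1551, 0.1308]
ee_rot: [-0.0, 0.142, 0.99, 0.0]
contact_force: [1.3, 1.2, -0.0]
width: 0.0003
```

Emit:
{"method": "carry_out", "body": {
  "moves": [0,1.6,-2.0,-1,0,0,1.7,-2.0,-1,0,0,0,0,-2.2,0,0,0,0,-2.2,0,0,0,0,-2.2,0,0,0,0,0,0,0,0,0,0,0,0,0,0,0,0,0,0,0,0,0,0,0,0,0,0]
}}

```text
clock: 2.1
position: [0.4702, 0.117, 0.0462]
ee_rot: [0.001, 0.142, 0.99, 0.0]
contact_force: [0.0, -0.4, -0.3]
width: -0.0003
```

Run:
```python
from h import *
a=save('scene','a')[:,:,::-1];b=save('side','b')[:,:,::-1]
c=lambda im,x,y:cv2.resize(im[y:y+90,x:x+100],None,fx=4,fy=4,interpolation=cv2.INTER_CUBIC)
cv2.imwrite('pics/z2.png',np.hstack([c(a,255,160),c(b,245,160)]))
```

```text
(no output)
```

View pics/z2.png

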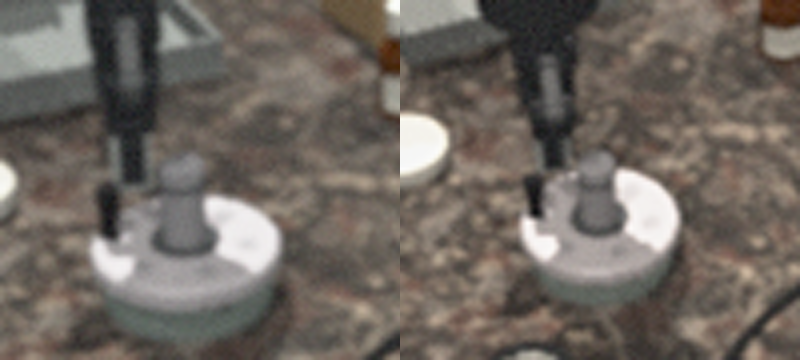

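Emit:
{"method": "carry_out", "body": {
  "moves": [0,-1.0,-0.7,-0.2,0,0,-0.66,-0.46,0,0,0,-0.57,-0.57,0,0,0,-0.46,-0.66,0,0,0,-0.34,-0.73,0,0,0,-0.21,-0.77,0,0,0,-0.07,-0.8,0,0,0,0.07,-0.8,0,0,0,0.21,-0.77,0,0,0,0.34,-0.73,0,0]
}}

```text
clock: 3.2
position: [0.4427, 0.0462, 0.0433]
ee_rot: [-0.0, 0.142, 0.99, -0.0]
contact_force: [-0.3, 0.5, -0.6]
width: 0.0001
```

Run:
```python
from h import *
I=[save('scene' if i%2==0 else 'side',f'pA{i}')[:,:,::-1] for i in range(12)]
c=lambda im,x,y:cv2.resize(im[y:y+75,x:x+100],None,fx=2,fy=2,interpolation=cv2.INTER_CUBIC)
r=lambda ks,x,y:np.hstack([c(I[k],x,y) for k in ks])
cv2.imwrite('pics/z3.png',np.vstack([r((0,2,6,10),255,180),r((1,3,7,11),245,175)]))
print(manip.get_state()['position'])
```

```text
[0.44264441 0.04715718 0.04335964]
```

View pics/z3.png

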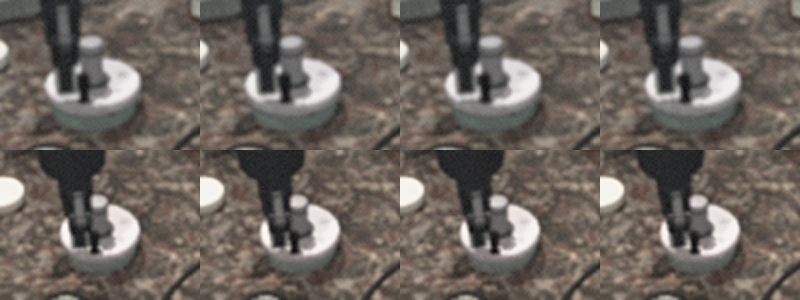

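Wheel A stopped dead beside the tool. Next is B, pushed clockwise.

Emit:
{"method": "carry_out", "body": {
  "moves": [0,0,0,3.6,0,0,0,0,3.6,0,0,2.2,-3.6,0,0,0,2.2,-3.55,0,0,0,2.2,-3.55,0,0,0,2.2,-3.55,0,0,0,0,0,-2.4,0,0,0,0,-2.4,0,0,0,0,-2.4,0,0,0,0,0,0]
}}

```text
clock: 4.8
position: [0.5279, -0.0948, 0.0404]
ee_rot: [-0.004, 0.142, 0.99, 0.001]
contact_force: [-0.3, 0.4, 0.3]
width: 0.0001
```

Run:
```python
from h import *
p=ray('scene',297.5,217.5,.065)[:2]-[.482,.070]; print(p,np.degrees(np.arctan2(p[1],p[0])))
s=manip.get_state(); print(s['position'],s['contact_force'])
a=save('scene','c')[:,:,::-1]
```

```text
[-0.0230294  -0.03897222] -120.57961829256098
[ 0.52793645 -0.09476754  0.04041913] [-0.26131142  0.4217439   0.29983479]
```

Emit:
{"method": "carry_out", "body": {
  "moves": [0,1.1,-0.2,0.1,0,0,0.78,-0.17,0,0,0,0.74,-0.3,0,0,0,0.68,-0.42,0,0,0,0.6,-0.54,0,0,0,0.49,-0.63,0,0,0,0.38,-0.71,0,0,0,0.25,-0.76,0,0,0,0.11,-0.79,0,0,0,-0.03,-0.8,0,0]
}}

```text
clock: 5.85
position: [0.5816, -0.1496, 0.0442]
ee_rot: [-0.0, 0.142, 0.99, 0.0]
contact_force: [-0.3, 0.6, -0.3]
width: 0.0001
```

Run:
```python
from h import *
I=[save('scene' if i%2==0 else 'side',f'pB{i}')[:,:,::-1] for i in range(12)]
c=lambda im,x,y:cv2.resize(im[y:y+75,x:x+100],None,fx=2,fy=2,interpolation=cv2.INTER_CUBIC)
r=lambda ks,x,y:np.hstack([c(I[k],x,y) for k in ks])
cv2.imwrite('pics/z4.png',np.vstack([r((0,2,6,10),325,232),r((1,3,7,11),310,225)]))
print(manip.get_state()['position'])
```

```text
[ 0.58167716 -0.14848866  0.04436928]
```

View pics/z4.png

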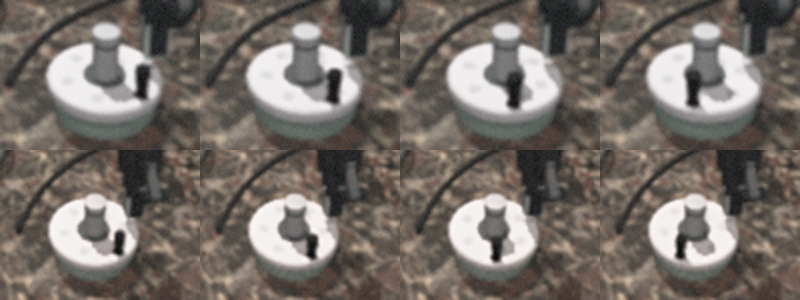

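B coasts on, so it is the free-running one and A binds. I'll check how far A shifted during the push.

Run:
```python
from h import *
for n,f,(x,y,w,h) in(('scene','pB10',(292,196,16,24)),('side','pB11',(286,196,16,20))):
    a=cv2.imread(f'pics/{n}0.png');b=cv2.imread(f'pics/{f}.png')
    up=lambda im:cv2.resize(im,None,fx=4,fy=4,interpolation=cv2.INTER_CUBIC)
    T=up(a[y:y+h,x:x+w]); S=up(b[y-10:y+h+10,x-10:x+w+10])
    _,m,_,l=cv2.minMaxLoc(cv2.matchTemplate(S,T,cv2.TM_CCOEFF_NORMED)); d=np.array(l)/4-10
    s=(300.2,199.5) if n=='scene' else (294.2,199.5); print(n,m,d,ray(n,s[0]+d[0],s[1]+d[1],.08))
s=manip.get_state(); print(s['qpos'].round(2),s['clock'])
```

```text
scene 0.9504418969154358 [0. 0.] [0.48199934 0.07184246 0.08      ]
side 0.9862892627716064 [0. 0.] [0.48345993 0.07166848 0.08      ]
[-0.37  0.47  1.71  0.    0.96 -1.65] 6.45
```

Emit:
{"method": "carry_out", "body": {
  "moves": [0,0,0,4,0,0,0,0,4,-0.14,100,-1.6,3.6,0,-0.14,100,-1.6,3.6,0,-0.14,100,-1.7,3.6,0,-0.14,100,-1.7,3.6,0,-0.14,100,-1.7,3.6,0,-0.14,100,-1.7,3.6,0,-0.14,100,0,0.3,0,-0.14,100,0,0,0,-0.14]
}}

```text
clock: 7.45
position: [0.4808, 0.0719, 0.1246]
ee_rot: [0.0, 0.699, 0.715, 0.0]
contact_force: [0.0, 0.1, -0.1]
width: 0.0854
```

Emit:
{"method": "carry_out", "body": {
  "moves": [100,0.1,-0.1,-2,0,100,0,0,-2,0,100,0,0,-2,0,100,0,0,-1.8,0,0,0,0,0,0,0,0,0,0,0,0,0,0,0,0,0,0,0,0,0,0,0,0,0,0,0,0,0,0,0],
  "squeeze": 60
}}

```text
clock: 8.45
position: [0.4828, 0.0693, 0.0474]
ee_rot: [0.0, 0.698, 0.716, 0.0]
contact_force: [-1.2, 0.1, 6.2]
width: 0.0225
```

Emit:
{"method": "carry_out", "body": {
  "moves": [0,0,0,0,0,0,0,0,0.5,0,0,0,0,1,0,0,0,0,1.5,0,0,0,0,1.5,0,0,0,0,1.5,0,0,0,0,1.5,0,0,0,0,1,0,0,0,0,0.5,0,0,0,0,0,0]
}}

```text
clock: 9.45
position: [0.483, 0.0693, 0.1369]
ee_rot: [0.0, 0.698, 0.716, 0.0]
contact_force: [0.5, 0.4, -5.3]
width: 0.0223
```

Run:
```python
from h import *
a=save('scene','d')[:,:,::-1]; b=save('side','e')[:,:,::-1]; s=manip.get_state(); print(s['position'],s['contact_force'],s['width'])
cv2.imwrite('pics/z5.png',np.hstack([cv2.resize(i[90:290,220:420],None,fx=2,fy=2) for i in(a,b)]))
```

```text
[0.48213725 0.06924044 0.13584266] [-0.42915474 -0.09905694 -4.99346332] 0.02273728344938285
```

View pics/z5.png

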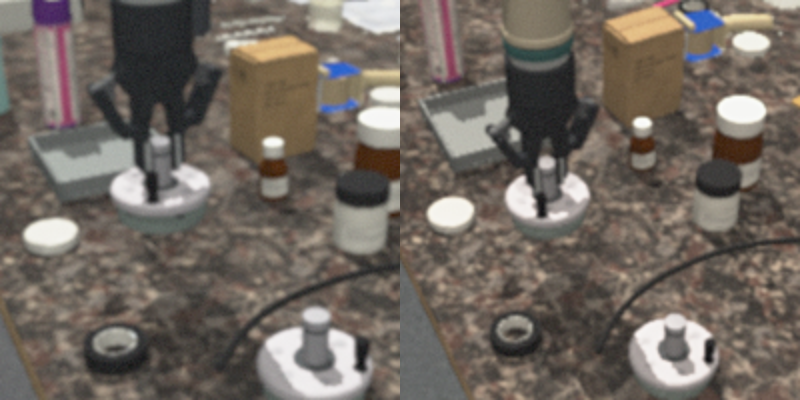

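Emit:
{"method": "carry_out", "body": {
  "moves": [0,0.1,1.2,0,0,0,0.3,2.5,0,0,0,0.5,3.6,0,0,0,0.6,4.2,0,0,0,0.6,4.4,0,0,0,0.6,4.4,0,0,0,0.6,4.4,0,0,0,0.4,3.5,0,0,0,0.3,2.5,0,0,0,0.1,1.2,0,0]
}}

```text
clock: 10.55
position: [0.5229, 0.3916, 0.135]
ee_rot: [-0.001, 0.697, 0.717, -0.0]
contact_force: [0.1, -0.6, -4.8]
width: 0.0224
```

Emit:
{"method": "carry_out", "body": {
  "moves": [0,0,0,-1,0,0,0,0,-1.5,0,0,0,0,-1.5,0,0,0,0,-1.5,0,0,0,0,-1,0,0,0,0,-0.5,0,0,0,0,-0.3,0,0,0,0,-0.3,0,0,0,0,0,0,0,0,0,0,0]
}}

```text
clock: 11.55
position: [0.524, 0.3884, 0.0608]
ee_rot: [0.0, 0.698, 0.716, 0.0]
contact_force: [-0.4, 0.0, -5.0]
width: 0.0223
```

Emit:
{"method": "carry_out", "body": {
  "moves": [0,0,0,-0.3,0,0,0,0,-0.2,0,0,0,0,-0.2,0,0,0,0,-0.1,0,0,0,0,0,0,0,0,0,0,0,0,0,0,0,0,0,0,0,0,0,0,0,0,0,0,0,0,0,0,0]
}}

```text
clock: 12.55
position: [0.5235, 0.3882, 0.0525]
ee_rot: [-0.0, 0.698, 0.716, -0.0]
contact_force: [-1.3, -1.3, 0.0]
width: 0.0223
```

Run:
```python
from h import *
a=save('scene','f')[:,:,::-1]; b=save('side','g')[:,:,::-1]; s=manip.get_state(); print(s['position'],s['contact_force'])
cv2.imwrite('pics/z6.png',np.hstack([cv2.resize(i[90:210,200:330],None,fx=3,fy=3) for i in(a,b)]))
```

```text
[0.52351662 0.38824962 0.05247883] [-2.61719739 -0.61141786 -0.51815648]
```

View pics/z6.png

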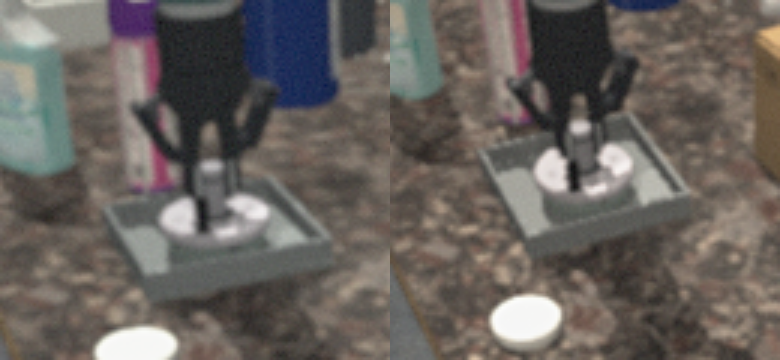

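The stand is centred in the tray and the load is off the gripper (force about 0), so it is on the floor. I'll release and lift clear.

Emit:
{"method": "carry_out", "body": {
  "moves": [30,0,0,0,0,60,0,0,0,0,100,0,0,0,0,100,0,0,0,0,100,0,0,1,0,100,0,0,2,0,100,0,0,3,0,100,0,0,4,0,100,0,0,4,0,100,0,0,3,0]
}}

```text
clock: 13.65
position: [0.5243, 0.3887, 0.2263]
ee_rot: [0.001, 0.698, 0.716, 0.002]
contact_force: [0.1, 0.5, 0.3]
width: 0.0855
```

Emit:
{"method": "carry_out", "body": {
  "moves": [100,-1,-1,0,0,100,-3,-1,0,0,100,-3,-1,0,0,100,-3,-1,0,0,100,-3,-1,0,0,100,-1,0,0,0,100,0,0,0,0,100,0,0,0,0,100,0,0,0,0,100,0,0,0,0]
}}

```text
clock: 14.65
position: [0.3848, 0.3386, 0.2221]
ee_rot: [0.0, 0.698, 0.716, 0.0]
contact_force: [0.7, -0.2, 0.4]
width: 0.0855
```

Run:
```python
from h import *
a=save('scene','h')[:,:,::-1]; b=save('side','i')[:,:,::-1]; s=manip.get_state(); print(s['position'],s['contact_force'],s['width'])
cv2.imwrite('pics/z7.png',np.hstack([cv2.resize(i[90:300,200:420],None,fx=1.8,fy=1.8) for i in(a,b)]))
for n,f,(x,y,w,h) in(('scene','h',(364,290,26,10)),('side','i',(340,275,32,14))):
    A=cv2.imread(f'pics/{n}0.png');B=cv2.imread(f'pics/{f}.png')
    print(n,cv2.minMaxLoc(cv2.matchTemplate(B[y-10:y+h+10,x-10:x+w+10],A[y:y+h,x:x+w],cv2.TM_CCOEFF_NORMED))[1::2])
```

```text
[0.38439162 0.33842926 0.22199046] [-0.24447936 -0.69117691 -0.91730879] 0.08580588077857147
scene (0.9791924357414246, (10, 10))
side (0.8651260137557983, (11, 11))
```

View pics/z7.png

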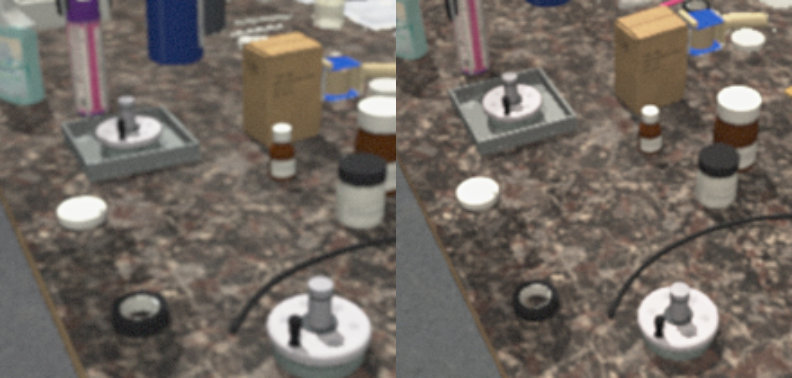

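The binding stand is upright on the tray floor, the free one is where it stood, and the arm is clear.

```bash
python3 -c "
from rig import manip; print(manip.sign_off())"
```

```text
the job is handed in; nothing more can be done
None
```

The stand whose wheel binds is now upright in the grey tray, the free-running stand is still where it stood, and the job is handed in at about 15 s of the 58 s.

- **Spin test:** I pushed each wheel through about a quarter turn by its peg, with both stands in place. The wheel of the stand nearer the tray (at about x 0.48, y 0.07 m) turned about 1.5 rad and stopped dead. The other (at about x 0.54, y −0.14 m) coasted on for at least half a second, well past the tool, so it runs freely.
- **Placing:** I gripped the binding stand by its stud and set it down with the tool at (0.523, 0.388), which matches the measured tray centre. The weight had come off the gripper before I released it.
- **Last checks:** In both camera views the binding stand is upright on the tray floor, and the free stand is upright with the gripper clear. The scene camera showed no shift of the free stand. The side camera's match was one pixel off and weaker (0.87 against 0.98), a few mm at most against the 50 mm allowed. No check failed.

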